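# Lock the bayonet lid on the glaze milling jar

### The job

Close the milling jar: take the steel lid that has two lugs, set it into the jar's collar with the lugs through the two slots, press it down against the spring and twist it clockwise (seen from above) a quarter turn so that it is locked under the collar, then let go. Leave the plain round lid where it is.

Things in the scene. Friction and masses are not known exactly. Their poses are not given: they have to be found in the camera images.
- lid_grip (a point): The lid to use: loose, flat, right way up, about 0.35 kg; a steel disc 106 mm across, 8 mm thick, with two opposite lugs (20 mm wide, 8 thick, level with the disc), 142 mm over the lugs. On it a bridge handle: a bar 84 mm long, 18 wide, 20 high on two feet. This point is the bar's centre, 50 mm above the lid's underside. x runs along the bar and through both lugs (half a turn is the same), z up.
- jar_mouth (a point): The white jar, 168 mm across, 120 high, clamped to the bench. Its top is an 8 mm thick steel collar with a 122 mm round opening and two opposite slots at least 44 mm wide, open to the wall (158 mm across), for the lugs. Point on the jar's axis, level with the collar's top; x through both slots, z up. Under the collar the lid turns clockwise only, to a stop just past a quarter turn.
- seal (a joint): Travel in m of the black rubber ring on a spring inside the jar: 0 up (12 mm below jar_mouth), 0.016 fully down. A lid set in the slots rests on it, bar centre 38 mm above jar_mouth, unable to turn. Pushed down with 4 to 9 N (bar centre 32 to 22 mm above jar_mouth) it can turn. Released when locked, it is held up against the collar from below, bar centre at about 34 mm.
- plain_lid_grip (a point): Bystander: a loose plain round steel lid, 148 mm across, 8 mm thick, without lugs, with the same handle. Point at the bar's centre, 50 mm above the underside; x along the bar. One of the two lids lies left of the jar, the other right; either may be on either side.
There are look-alikes about, which are no part of the job. What is shaped like the part that bears lid_grip but yellow is not meant.

How it is judged:
At the end, for the whole second after the job is handed in: The lugged lid sits in the jar's collar, locked: its centre within 15 mm of the jar's axis, its handle bar's centre less than 40 mm above the collar's top (lugs under the collar), turned at least 57 degrees away from the slots, level within 7 degrees (horizontal distance between lid_grip and jar_mouth below 0.015 m and z of lid_grip in the frame of jar_mouth below 0.04 m and angle between the x axis of lid_grip and the x axis of jar_mouth, either way round above 1 rad and angle between lid_grip's own z axis and vertical below 0.12 rad); the robot touches nothing.
It fails at once if the plain lid is moved by more than 30 mm (distance of plain_lid_grip from where it was at the start of the episode above 0.03 m).
It also fails if it takes over 42 s, if anything falls off the work surface, if the arm or the gripper's body presses on something with over 40 N, if the wrist force passes 120 N, or if a joint passes its speed limit or range.

### The arm

A 6-joint arm with a two-finger parallel gripper is mounted at the origin on the work surface. World frame = base frame: x ahead of the robot, y to its left, z up, the work surface at z = 0. Lengths are in m, angles in rad, forces in N, time in s.
With the tool pointing down it reaches from about 0.35 to 0.725 m from the base axis. Payload 6 kg.
Tool frame: the origin (TCP) lies at the very end of the fingers, on their centre line; the grasp point (between the pads) lies 19 mm behind it (ctrl.hold_point_z is the distance from the TCP to the grasp point, in m); y points along the fingers, x is the direction in which the jaws open and shut, and the axes are right-handed (so a half turn about y gives the same grasp; the last joint's range is limited). The gripper opens to 85 mm and grips with 20 to 120 N. Pads are 22 mm wide; open, the fingers measure 114 mm over their backs; the gripper's body (76 mm by 85 mm) begins 54 mm behind the grasp point. The pads swing forward as they close: fully open they stand 13 mm farther back than shut.
Start: joints at [1.485, 0.04, 0.085, 0, -1.615, -0.334], TCP at [0.245, 0.548, 0.231] pointing down, gripper open.
Joint ranges: [-2.56, 2.56], [-1.29, 2.01], [-1.08, 1.49], [-3.29, 1.98], [-2.81, -0.18], [-2.99, 2.99]. Speed limits (rad/s): [2.57, 2.57, 3.01, 3.14, 3.14, 3.14].

### API

Orientations are given as a unit quaternion [w, x, y, z].
In Python, from cell import ctrl gives the robot as it stands.
- The arm moves only by the tool send_rows, never from a script. Its argument "moves" is a list of rows, each a list of 5 numbers: the closure, from 0 (fully open) to 1 (shut), then the shift along the tool's x, y, z in units of 0.4 m (1.0 is 0.4 m), then the turn about the tool's y in units of 0.1 rad (1.0 is 0.1 rad). A call has 1 to 12 rows; each row shifts and turns the commanded pose from where the row before left it, along the tool's axes as they then stand; what a row does not reach is not made up. A row lasts 1/12 s, in which the tool goes at most 41.7 mm and 7.16 degrees, less where a joint would pass 70% of its speed; a pose out of reach is approached as far as the arm can. A call with a number of a shift or a turn outside -1 to 1 is refused whole. A call with a gripper value outside its range is refused whole. The fingers move at their own pace and stop on an object; "squeeze" is the grip in N (left out, the last holds). Time passes only in rows, so rows that do not move let the fingers close. It gives the time, the measured TCP pose, the force and the opening at its end, in the units of the state.
- ctrl.observe(): the state, without advancing time (a new reading comes with each control period).
- ctrl.get_image(name): name is "side" or "top"; returns a dict with "color" (400x640x3 uint8, red, green, blue), "depth" (400x640 float32, m along the optical axis (not along the pixel's ray), 0 where there is no reading), "fx", "fy", "cx", "cy" (pixels), "R" (3x3) and "t" (3): a world point X has camera coordinates R X + t. Camera axes: x right, y down, z forward; pixel columns grow to the right and rows downward; lengths in m; the calibration is good to about 2 mm. A picture is of the moment at which its call begins.
- ctrl.close_job(): hands the job in, once; it reports no verdict.
The state is a dict: "clock": time; "qpos": joint angles; "qvel": joint speeds; "effort": joint torques, N m; "tcp_pos": TCP position; "eef_rot": TCP orientation; "contact_force": force on the tool from outside, world axes, zero at the start; "ft_torque": the same for the moment, N m; "grip_width": finger opening in m.
Only numpy, scipy, OpenCV 4.12 (cv2) and the standard library are available. Lean on these libraries where they do the work, as an engineer would, in place of code of your own. Each camera call takes 0.05 s, during which the arm holds its last target.

## Working session

There is one attempt and no reset: what is moved stays moved. The work goes in short steps, Python scripts to look and compute and a tool call to move; the robot and the scene stay as the last step left them, time stands still between calls to the robot, and variables do not carry over. Pictures are saved under pics/ and viewed, and the job is handed in when it is done.

Besides the shell and the picture viewer there is one more tool, called as name(argument=value, ...) on one line, values as JSON. send_rows: Moves the arm, as the interface text tells. Its arguments: {"type":"object","properties":{"moves":{"type":"array","items":{"type":"array","items":{"type":"number"}}},"squeeze":{"type":"number"}},"required":["moves"]}

```bash
mkdir -p pics; cat > h.py <<'E'
import numpy as np, cv2
from cell import ctrl
def grab(n,f):
    im=ctrl.get_image(n); cv2.imwrite('pics/%s.png'%f,im['color'][:,:,::-1]); np.savez('pics/%s.npz'%f,**im); return im
def world(im,u,v,z=None):
    R=np.array(im['R']);t=np.array(im['t'])
    ray=np.array([(u-im['cx'])/im['fx'],(v-im['cy'])/im['fy'],1.])
    if z is None:
        d=im['depth'][int(v),int(u)]
        return R.T@(ray*d-t)
    c=-R.T@t; r=R.T@ray
    return c+r*(z-c[2])/r[2]
E
python3 - <<'E'
from h import *
for n in('top','side'):
    im=grab(n,n+'0'); print(n,im['fx'],im['cx'],im['R'],im['t'])
print(ctrl.observe(), ctrl.hold_point_z)
E
```

```text
top 365.61439049012125 321.74578976138383 [[ 0.02436154 -0.99966408  0.00884544]
 [-0.98394957 -0.02554129 -0.1766094 ]
 [ 0.176776   -0.00440099 -0.98424127]] [0.04304314 0.4708917  1.04486568]
side 395.2537649480733 317.03063819703505 [[ 0.97231238 -0.23331766 -0.01309564]
 [-0.18099839 -0.71646525 -0.67373372]
 [ 0.14781141  0.65744993 -0.73885815]] [-0.41868052  0.1673631   0.94938992]
{'clock': 0.1, 'qpos': array([ 1.48470907e+00,  4.07683045e-02,  8.39019178e-02, -3.89045285e-04,
       -1.61548498e+00, -3.33689641e-01]), 'qvel': array([ 9.05102782e-04, -5.46393814e-05,  2.52035855e-03, -8.88777898e-04,
        4.81653128e-04, -1.26953372e-03]), 'effort': array([-5.06160475e-03, -3.69340825e+01,  3.48282802e+01,  6.95195630e+00,
       -4.53574467e-03,  1.59898995e-06]), 'tcp_pos': array([0.24435912, 0.54766778, 0.23036829]), 'eef_rot': array([-0.38441042,  0.38530283, -0.59284964,  0.59354837]), 'contact_force': array([ 0.44859741, -0.32612102,  0.32704142]), 'ft_torque': array([-0.01289272, -0.02626453,  0.00331943]), 'grip_width': 0.08513785897119731} 0.0187
```

View pics/top0.png

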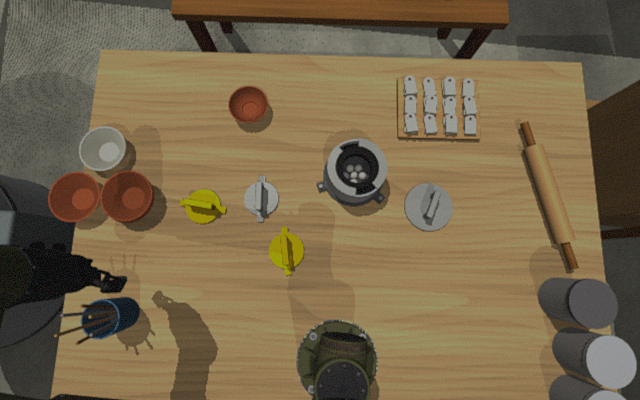

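View pics/side0.png

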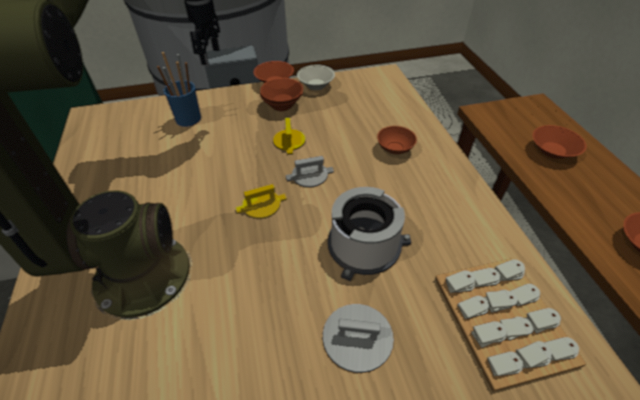

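Candidates in the top view: a grey lugged lid at (262,198), yellow lugged lids at (204,206) and (287,250), and the plain round lid at (429,207). By the description I choose the grey one at (262,198), and I'll check it in a close crop.

```bash
python3 - <<'E'
from h import *
im=cv2.imread('pics/top0.png')
a=cv2.resize(im[165:235,225:305],None,fx=7,fy=7,interpolation=cv2.INTER_CUBIC); cv2.imwrite('pics/c_lid.png',a)
a=cv2.resize(im[125:215,305:400],None,fx=6,fy=6,interpolation=cv2.INTER_CUBIC); cv2.imwrite('pics/c_jar.png',a)
E
```

```text
(no output)
```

View pics/c_lid.png

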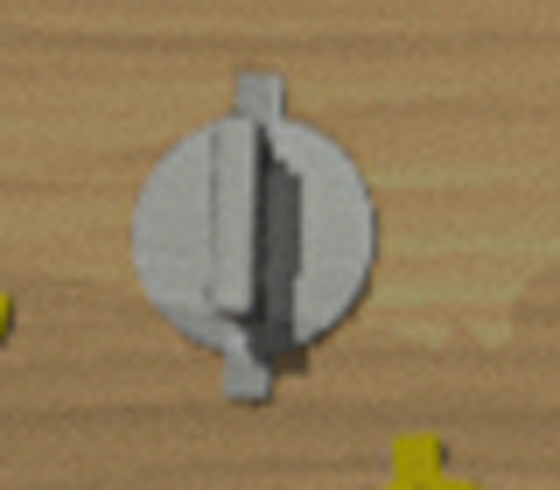

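View pics/c_jar.png

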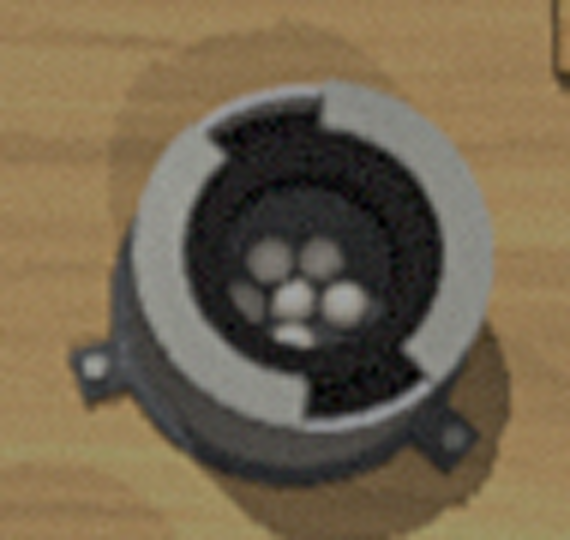

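Crop 1 shows a grey disc with two lugs: lug ends at about (262.1,175.7) and (260.3,222.1), and the bar along the lugs. Crop 2 shows the jar's slots at the upper left and lower right, with inner corners at crop (228,160), (318,128), (305,378) and (400,348).

```bash
python3 - <<'E'
from h import *
im=dict(np.load('pics/top0.npz'))
w=lambda x,y,z,o,s:world(im,o[0]+(x+.5)/s-.5,o[1]+(y+.5)/s-.5,z)
L=lambda x,y,z:w(x,y,z,(225,165),7); J=lambda x,y,z:w(x,y,z,(305,125),6)
a,b=L(260,75,.008),L(247,400,.008); print('lugs',a,b,np.linalg.norm(a-b),(a+b)/2,np.degrees(np.arctan2(*(a-b)[1::-1])))
a,b=L(132,235,.008),L(375,235,.008);print('disc LR',(a+b)/2,np.linalg.norm(a-b))
a,b=L(235,115,.06),L(235,313,.06);print('bar',(a+b)/2,np.linalg.norm(a-b),np.degrees(np.arctan2(*(a-b)[1::-1])))
p=[J(*q,.12) for q in((228,160),(318,128),(305,378),(400,348))]
print('slots',p); u=(p[0]+p[1])/2;l=(p[2]+p[3])/2; print((u+l)/2,np.linalg.norm(u-l),np.degrees(np.arctan2(*(u-l)[1::-1])))
for q in((p[0]-p[2]),(p[1]-p[3])): print(np.degrees(np.arctan2(q[1],q[0])))
a,b=J(132,257,.12),J(492,257,.12);print('jar LR',(a+b)/2,np.linalg.norm(a-b))
a,b=J(312,82,.12),J(312,432,.12);print('jar TB',(a+b)/2,np.linalg.norm(a-b))
# depth clouds
def cloud(im):
    v,u=np.mgrid[0:400,0:640]; d=im['depth']; c=np.stack([(u-im['cx'])/im['fx']*d,(v-im['cy'])/im['fy']*d,d],-1)
    return (c-im['t'])@im['R'],d>0
for n in('top','side'):
    i=dict(np.load(f'pics/{n}0.npz')); P,m=cloud(i)
    jm=m&(np.hypot(P[...,0]-.56,P[...,1]+.06)<.15)&(abs(P[...,2]-.12)<.006)
    q=P[jm][:,:2]; print(n,len(q),'zmed',np.median(P[jm][:,2]))
    c,r=cv2.minEnclosingCircle(q.astype(np.float32)); print('jar circ',c,r)
    bm=m&(np.hypot(P[...,0]-.5,P[...,1]-.16)<.1)&(abs(P[...,2]-.06)<.01)
    q=P[bm]; print('bar',len(q),q.mean(0) if len(q) else 0, cv2.minAreaRect(q[:,:2].astype(np.float32)) if len(q)>4 else 0)
    for c0,nm in(((.5,.16),'lid'),):
        lm=m&(np.hypot(P[...,0]-c0[0],P[...,1]-c0[1])<.1)&(P[...,2]>.004)&(P[...,2]<.014)
        q=P[lm][:,:2].astype(np.float32); print(nm,len(q),cv2.minAreaRect(q))
E
```

```text
lugs [0.53628978 0.24191857 0.008     ] [0.39222486 0.23984242 0.008     ] 0.14407987374449036 [0.46425732 0.24088049 0.008     ] 0.8256438975442807
disc LR [0.46454489 0.2409057  0.008     ] 0.10600217979356272
bar [0.4646979  0.24057525 0.06      ] 0.08393373420921711 3.15324506617576
slots [array([ 5.85496448e-01, -3.49764680e-04,  1.20000000e-01]), array([ 0.60230574, -0.0425322 ,  0.12      ]), array([ 0.48197472, -0.03737671,  0.12      ]), array([ 0.49728956, -0.08124215,  0.12      ])]
[ 0.54176662 -0.0403752   0.12      ] 0.11093256259014427 19.960031661527616
19.68076559543579
20.234359346483206
jar LR [ 0.53959994 -0.04023813  0.12      ] 0.16792341560537594
jar TB [ 0.54081995 -0.04016611  0.12      ] 0.1681475494752092
top 1031 zmed 0.12090881706256423
jar circ (0.5413722395896912, -0.03986664116382599) 0.08436927199363708
bar 141 [0.47112107 0.23989087 0.06040452] ((0.4683338403701782, 0.24114932119846344), (0.07150351256132126, 0.01767066679894924), 1.353136658668518)
lid 658 ((0.49926769733428955, 0.15896476805210114), (0.19674809277057648, 0.18974319100379944), 24.121183395385742)
side 1306 zmed 0.12031180651271672
jar circ (0.5436005592346191, -0.04125825688242912) 0.08577718585729599
bar 161 [0.4702322  0.23532562 0.05805951] ((0.46846356987953186, 0.23893658816814423), (0.07668719440698624, 0.021604135632514954), 1.8556946516036987)
lid 477 ((0.4776112139225006, 0.18566074967384338), (0.1837347149848938, 0.1308482140302658), 37.08811569213867)
```

```bash
cat >> h.py <<'E'
from scipy.spatial.transform import Rotation as Ro
def tool():
    s=ctrl.observe(); q=s['eef_rot']; R=Ro.from_quat([q[1],q[2],q[3],q[0]]).as_matrix(); return s,R
def plan(target,xyaw):
    s,R=tool(); d=R.T@(np.array(target)-s['tcp_pos'])
    yaw=np.degrees(np.arctan2(R[1,0],R[0,0])); t=-(xyaw-yaw); t=(t+90)%180-90
    print('clock',s['clock'],'tcp',s['tcp_pos'].round(4),'yaw_x %.2f'%yaw,'tilt',np.degrees(np.arccos(-R[2,1])).round(2))
    print(' F',s['contact_force'].round(1),'T',s['ft_torque'].round(2),'w',s['grip_width'],'q',s['qpos'].round(3))
    print(' shift_tool(units)',(d/.4).round(4),' turn(units)',np.radians(t)/.1,' after turn:',((Ro.from_rotvec([0,np.radians(t),0]).inv().apply(d))/.4).round(4))
E
python3 - <<'E'
from h import *
s,R=tool();print(R.round(3))
plan((.4645,.2408,.12),91.5)
E
```

```text
[[-0.408 -0.001  0.913]
 [-0.913 -0.002 -0.408]
 [ 0.002 -1.     0.   ]]
clock 0.1 tcp [0.2444 0.5477 0.2304] yaw_x -114.05 tilt 0.09
 F [ 0.4 -0.3  0.3] T [-0.01 -0.03  0.  ] w 0.08513785897119731 q [ 1.485  0.041  0.084 -0.    -1.615 -0.334]
 shift_tool(units) [0.4758 0.2768 0.8152]  turn(units) -4.459398693860334  after turn: [0.7809 0.2768 0.5302]
```

send_rows(moves=[[0,0,0,0,-0.9],[0,0,0,0,-0.9],[0,0,0,0,-0.9],[0,0,0,0,-0.9],[0,0,0,0,-0.86],[0,0.08,0.01,0.055,0],[0,0.08,0.01,0.055,0],[0,0.08,0.01,0.055,0],[0,0.08,0.01,0.055,0],[0,0.08,0.01,0.055,0]], squeeze=60)

```text
clock: 0.93
tcp_pos: [0.3591, 0.3892, 0.2107]
eef_rot: [-0.506, 0.507, -0.493, 0.493]
contact_force: [1.3, 0.1, 0.1]
grip_width: 0.0852
```

```bash
python3 - <<'E'
from h import *
plan((.4645,.2408,.12),91.5)
E
```

```text
clock 0.9333 tcp [0.3591 0.3892 0.2107] yaw_x -88.46 tilt 0.03
 F [1.3 0.1 0.1] T [ 0.02 -0.07 -0.01] w 0.08523155077761535 q [ 1.206 -0.149 -0.134 -0.    -1.586  0.392]
 shift_tool(units) [0.3778 0.2269 0.2534]  turn(units) 0.006891610072259481  after turn: [0.3776 0.2269 0.2537]
```

send_rows(moves=[[0,0.07,0.045,0.05,0],[0,0.07,0.045,0.05,0],[0,0.07,0.045,0.05,0],[0,0.07,0.045,0.05,0],[0,0.07,0.045,0.03,0],[0,0,0,0,0],[0,0,0,0,0],[0,0,0,0,0]])

```text
clock: 1.6
tcp_pos: [0.4544, 0.2533, 0.1215]
eef_rot: [0.506, -0.506, 0.493, -0.494]
contact_force: [-0.3, 1.1, 0.2]
grip_width: 0.0851
```

```bash
python3 - <<'E'
from h import *
plan((.4645,.2408,.034),91.5)
grab('side','s1');grab('top','t1')
im=cv2.imread('pics/s1.png');cv2.imwrite('pics/s1c.png',cv2.resize(im[60:230,220:400],None,fx=3.3,fy=3.3,interpolation=cv2.INTER_CUBIC))
E
```

```text
clock 1.6 tcp [0.4544 0.2533 0.1215] yaw_x -88.53 tilt 0.02
 F [-0.3  1.1  0.2] T [-0.    0.03 -0.01] w 0.08509138846085272 q [ 0.896 -0.16  -0.307  0.    -1.424  0.7  ]
 shift_tool(units) [0.0319 0.2188 0.0243]  turn(units) -0.0046882142530905  after turn: [0.0319 0.2188 0.0243]
```

View pics/s1c.png

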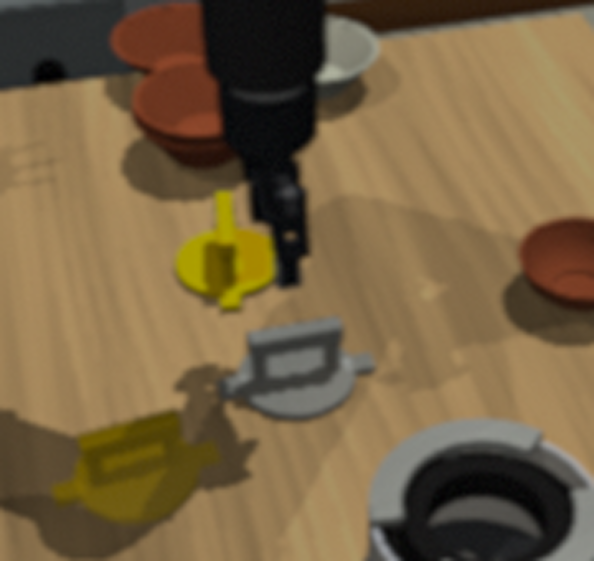

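The crop shows the open gripper above and just beyond the grey lid (bar at crop (295,345)), with the fingers clear of the yellow ones. Next I correct sideways and descend.

send_rows(moves=[[0,0.032,0.0,0.024,0],[0,0,0.04,0,0],[0,0,0.04,0,0],[0,0,0.04,0,0],[0,0,0.02,0,0],[0,0,0,0,0],[0,0,0,0,0],[0,0,0,0,0]])

```text
clock: 2.37
tcp_pos: [0.4647, 0.2415, 0.0667]
eef_rot: [0.507, -0.506, 0.493, -0.493]
contact_force: [-0.3, 1.4, 0.0]
grip_width: 0.0855
```

```bash
python3 - <<'E'
from h import *
plan((.4645,.2408,.034),91.5)
grab('side','s2');grab('top','t2')
im=cv2.imread('pics/s2.png');cv2.imwrite('pics/s2c.png',cv2.resize(im[90:230,220:380],None,fx=4,fy=4,interpolation=cv2.INTER_CUBIC))
E
```

```text
clock 2.3667 tcp [0.4647 0.2415 0.0667] yaw_x -88.45 tilt 0.11
 F [-0.3  1.4  0. ] T [ 0.02 -0.01  0.01] w 0.08549900561379686 q [ 8.640e-01 -1.240e-01 -3.750e-01  1.000e-03 -1.317e+00  7.330e-01]
 shift_tool(units) [ 0.0019  0.0818 -0.0007]  turn(units) 0.008832860450123763  after turn: [ 0.0019  0.0818 -0.0007]
```

View pics/s2c.png

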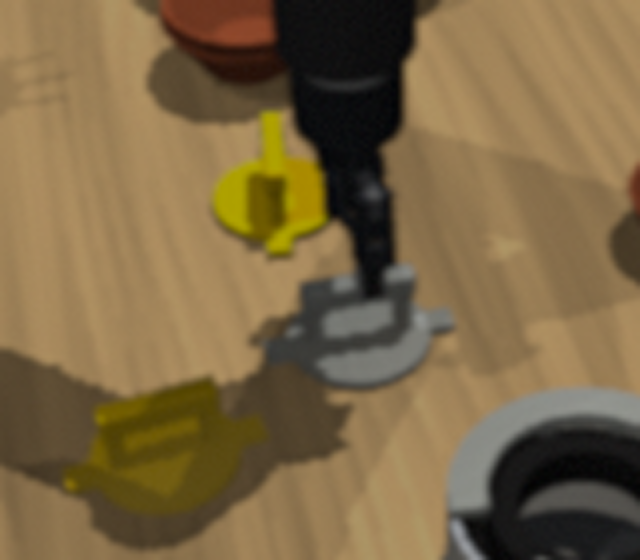

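One finger on this side stands at the bar's middle (crop (375,280)); the alignment is good. Descend and close.

send_rows(moves=[[0,0.002,0.03,0,0],[0,0,0.03,0,0],[0,0,0.02,0,0],[0,0,0,0,0],[0,0,0,0,0],[1,0,0,0,0],[1,0,0,0,0],[1,0,0,0,0],[1,0,0,0,0],[1,0,0,0,0],[1,0,0,0,0],[1,0,0,0,0]])

```text
clock: 3.47
tcp_pos: [0.4645, 0.2402, 0.0337]
eef_rot: [0.507, -0.506, 0.493, -0.493]
contact_force: [-0.9, 0.6, 1.6]
grip_width: 0.0166
```

send_rows(moves=[[1,0,0,0,0],[1,0,0,0,0],[1,0,0,0,0]])

```text
clock: 3.72
tcp_pos: [0.4645, 0.2402, 0.0337]
eef_rot: [0.507, -0.506, 0.493, -0.493]
contact_force: [-1.0, 0.9, 2.3]
grip_width: 0.0168
```

```bash
python3 - <<'E'
from h import *
plan((.4645,.2408,.034),91.5)
E
```

```text
clock 3.7167 tcp [0.4645 0.2402 0.0337] yaw_x -88.50 tilt 0.05
 F [-1.   0.9  2.3] T [ 0.38  0.2  -0.03] w 0.016780764959537155 q [ 0.863 -0.1   -0.416  0.    -1.254  0.734]
 shift_tool(units) [-0.0016 -0.0007  0.0001]  turn(units) 0.0008333248826556151  after turn: [-0.0016 -0.0007  0.0001]
```

send_rows(moves=[[1,0,-0.03,0,0],[1,0,-0.06,0,0],[1,0,-0.08,0,0],[1,0,-0.08,0,0],[1,0,-0.08,0,0],[1,0,-0.07,0,0],[1,0,-0.05,0,0],[1,0,-0.03,0,0],[1,0,0,0,-0.8],[1,0,0,0,-0.8],[1,0,0,0,-0.8],[1,0,0,0,-0.83]])

```text
clock: 4.72
tcp_pos: [0.4636, 0.2396, 0.2239]
eef_rot: [-0.579, 0.581, -0.405, 0.404]
contact_force: [0.2, 1.5, -3.7]
grip_width: 0.0169
```

```bash
python3 - <<'E'
from h import *
plan((.541,-.040,.223),110)
grab('side','s3')
im=cv2.imread('pics/s3.png');cv2.imwrite('pics/s3c.png',cv2.resize(im[40:260,200:440],None,fx=2.5,fy=2.5,interpolation=cv2.INTER_CUBIC))
E
```

```text
clock 4.7167 tcp [0.4636 0.2396 0.2239] yaw_x -69.77 tilt 0.18
 F [ 0.2  1.5 -3.7] T [ 0.06  0.01 -0.02] w 0.016931409080610114 q [ 8.620e-01 -1.670e-01 -1.260e-01 -1.000e-03 -1.615e+00  1.061e+00]
 shift_tool(units) [ 0.7228  0.003  -0.0601]  turn(units) 0.04076138165476144  after turn: [ 0.7231  0.003  -0.0572]
```

View pics/s3c.png

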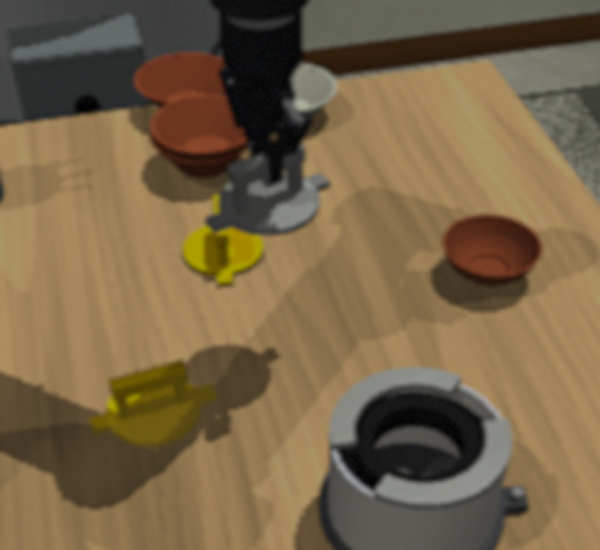

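The lid hangs level in the gripper. In the crop it is at (270,200) and the jar at (420,435). Moving over the jar.

send_rows(moves=[[1,0.04,0,-0.006,0.04],[1,0.07,0,-0.006,0],[1,0.08,0,-0.006,0],[1,0.08,0,-0.006,0],[1,0.08,0,-0.006,0],[1,0.08,0,-0.006,0],[1,0.08,0,-0.006,0],[1,0.08,0,-0.006,0],[1,0.07,0,-0.006,0],[1,0.04,0,-0.003,0],[1,0.02,0,0,0],[1,0,0,0,0]])

```text
clock: 5.77
tcp_pos: [0.5401, -0.0402, 0.2241]
eef_rot: [-0.577, 0.578, -0.408, 0.407]
contact_force: [-1.0, -0.2, -4.6]
grip_width: 0.0169
```

send_rows(moves=[[1,0,0,0,0],[1,0,0,0,0],[1,0,0,0,0]])

```text
clock: 6.02
tcp_pos: [0.5401, -0.0378, 0.2252]
eef_rot: [-0.579, 0.579, -0.407, 0.406]
contact_force: [-0.6, -0.5, -3.7]
grip_width: 0.0169
```

```bash
python3 - <<'E'
from h import *
plan((.541,-.040,.190),110)
for n in('side','top'):
    grab(n,n+'4')
im=cv2.imread('pics/side4.png');a=cv2.resize(im[130:300,290:450],None,fx=3,fy=3,interpolation=cv2.INTER_CUBIC)
cv2.imwrite('pics/s4c.png',a)
im=cv2.imread('pics/top4.png');a=cv2.resize(im[100:230,280:430],None,fx=4,fy=4,interpolation=cv2.INTER_CUBIC)
cv2.imwrite('pics/t4c.png',a)
E
```

```text
clock 6.0167 tcp [ 0.5401 -0.0378  0.2252] yaw_x -70.17 tilt 0.02
 F [-0.6 -0.5 -3.7] T [0.03 0.02 0.02] w 0.01691797862097462 q [ 0.301 -0.116 -0.078 -0.    -1.609  1.616]
 shift_tool(units) [0.0059 0.088  0.0002]  turn(units) -0.029093149376761204  after turn: [0.0059 0.088  0.0002]
```

View pics/s4c.png

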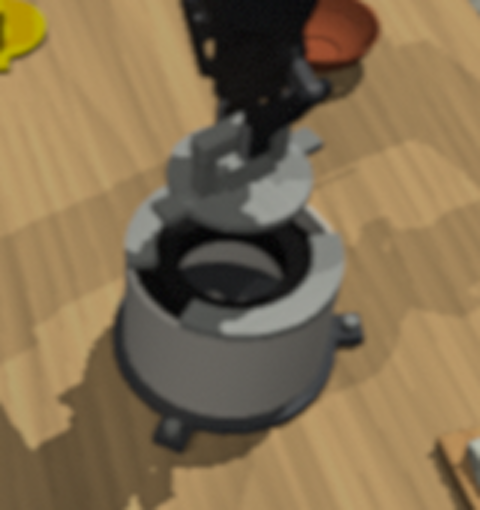

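View pics/t4c.png

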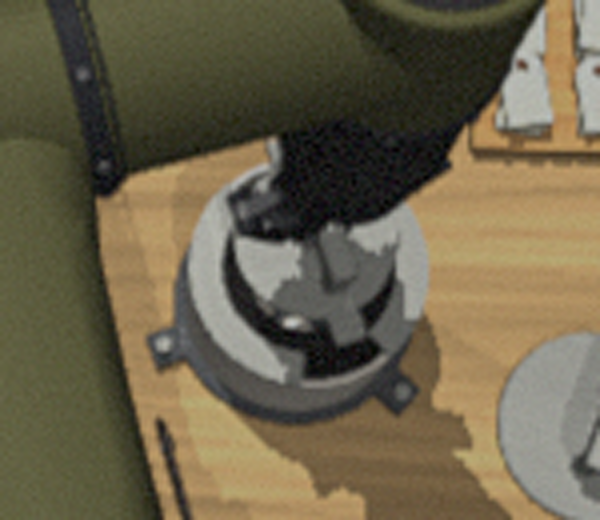

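The lid hangs over the mouth. The side view has the jar opening just below it, and the top view shows the near lug (crop (345,325)) pointing into the near slot (crop (340,360)). Correct 2 mm and lower it.

send_rows(moves=[[1,0.006,0.03,0,0],[1,0,0.04,0,0],[1,0,0.04,0,0],[1,0,0.03,0,0],[1,0,0.02,0,0],[1,0,0.015,0,0],[1,0,0.01,0,0],[1,0,0,0,0],[1,0,0,0,0]])

```text
clock: 6.87
tcp_pos: [0.5414, -0.0411, 0.1518]
eef_rot: [0.579, -0.578, 0.406, -0.407]
contact_force: [-0.5, -0.5, -3.3]
grip_width: 0.0165
```

```bash
python3 - <<'E'
from h import *
plan((.541,-.040,.1307),110)
for n in('side','top'):
    grab(n,n+'5')
im=cv2.imread('pics/side5.png');a=cv2.resize(im[150:300,290:450],None,fx=4,fy=4,interpolation=cv2.INTER_CUBIC)
cv2.imwrite('pics/s5c.png',a)
E
```

```text
clock 6.8667 tcp [ 0.5414 -0.0411  0.1518] yaw_x -70.22 tilt 0.04
 F [-0.5 -0.5 -3.3] T [0.02 0.02 0.  ] w 0.016515502288586482 q [ 0.295 -0.108 -0.204  0.    -1.474  1.621]
 shift_tool(units) [-0.0029  0.0528 -0.    ]  turn(units) -0.037873663837530866  after turn: [-0.0029  0.0528 -0.    ]
```

View pics/s5c.png

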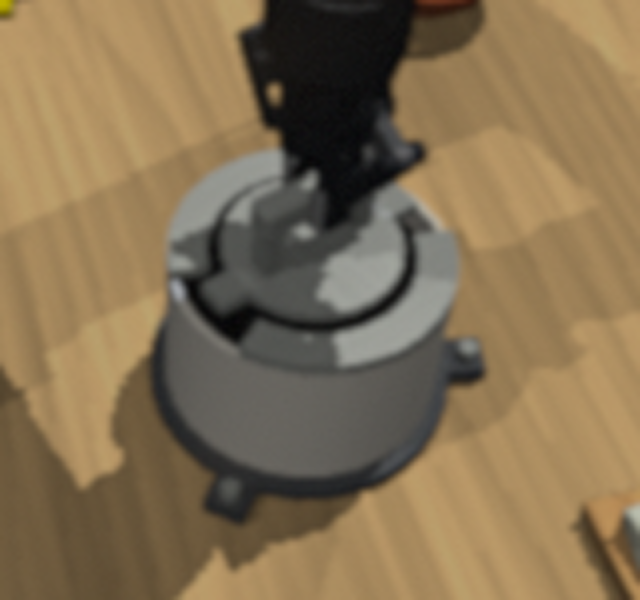

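The lid is entering the opening, its lug centred in the slot at crop (225,290), and the measured force is only its weight. Press down to bar ≈27 mm above the collar.

send_rows(moves=[[1,0,0.015,0,0],[1,0,0.015,0,0],[1,0,0.012,0,0],[1,0,0.01,0,0],[1,0,0,0,0],[1,0,0,0,0],[1,0,0,0,0]])

```text
clock: 7.55
tcp_pos: [0.5418, -0.041, 0.132]
eef_rot: [0.579, -0.578, 0.406, -0.407]
contact_force: [-0.6, 1.5, 5.6]
grip_width: 0.0166
```

```bash
python3 - <<'E'
from h import *
plan((.541,-.040,.1307),110)
E
```

```text
clock 7.55 tcp [ 0.5418 -0.041   0.132 ] yaw_x -70.20 tilt 0.14
 F [-0.6  1.5  5.6] T [ 0.54  0.32 -0.05] w 0.01662718417729528 q [ 2.950e-01 -1.020e-01 -2.350e-01  1.000e-03 -1.436e+00  1.621e+00]
 shift_tool(units) [-0.003   0.0032 -0.0011]  turn(units) -0.03562965974459246  after turn: [-0.003   0.0032 -0.0011]
```

The external push is 5.6 N at about 28 mm, which matches the spring description. Twisting clockwise (positive about tool y).

send_rows(moves=[[1,-0.002,0,0,0.4],[1,0,0,0,0.6],[1,0,0,0,0.6],[1,0,0,0,0.6],[1,0,0,0,0.6],[1,0,0,0,0.6],[1,0,0,0,0.6],[1,0,0,0,0]])

```text
clock: 8.22
tcp_pos: [0.5417, -0.0406, 0.1322]
eef_rot: [-0.486, 0.485, -0.513, 0.515]
contact_force: [-0.2, -0.4, 5.9]
grip_width: 0.017
```

```bash
python3 - <<'E'
from h import *
plan((.541,-.040,.1307),24)
E
```

```text
clock 8.2167 tcp [ 0.5417 -0.0406  0.1322] yaw_x -93.30 tilt 0.17
 F [-0.2 -0.4  5.9] T [ 0.19  0.1  -0.13] w 0.01697368044992012 q [ 2.960e-01 -1.030e-01 -2.360e-01  1.000e-03 -1.436e+00  1.217e+00]
 shift_tool(units) [-0.0013  0.0037 -0.0018]  turn(units) 10.942454076788305  after turn: [ 0.001   0.0037 -0.002 ]
```

send_rows(moves=[[1,0,0,0,0.7],[1,0,0,0,0.7],[1,0,0,0,0.7],[1,0,0,0,0.7],[1,0,0,0,0.7],[1,0,0,0,0.7],[1,0,0,0,0.7],[1,0,0,0,0.7],[1,0,0,0,0.7],[1,0,0,0,0.7],[1,0,0,0,0.7],[1,0,0,0,0]])

```text
clock: 9.22
tcp_pos: [0.5417, -0.0406, 0.1322]
eef_rot: [-0.257, 0.256, -0.658, 0.66]
contact_force: [0.8, 0.5, 5.4]
grip_width: 0.0169
```

```bash
python3 - <<'E'
from h import *
plan((.541,-.040,.1307),22)
E
```

```text
clock 9.2167 tcp [ 0.5417 -0.0406  0.1322] yaw_x -137.46 tilt 0.18
 F [0.8 0.5 5.4] T [ 0.14  0.01 -0.21] w 0.016896673055981998 q [ 0.296 -0.103 -0.236  0.002 -1.435  0.446]
 shift_tool(units) [ 0.0004  0.0038 -0.0024]  turn(units) 3.585657050374431  after turn: [ 0.0012  0.0038 -0.0021]
```

send_rows(moves=[[1,0,0,0,0.6],[1,0,0,0,0.6],[1,0,0,0,0.6],[1,0,0,0,0.6],[1,0,0,0,0.5],[1,0,0,0,0.5],[1,0,0,0,0],[1,0,0,0,0],[1,0,0,0,0]])

```text
clock: 9.97
tcp_pos: [0.5417, -0.0406, 0.1322]
eef_rot: [-0.143, 0.141, -0.692, 0.693]
contact_force: [-0.0, -0.4, 5.4]
grip_width: 0.0168
```

```bash
python3 - <<'E'
from h import *
plan((.541,-.040,.1377),20)
grab('side','s6');grab('top','t6')
im=cv2.imread('pics/s6.png');a=cv2.resize(im[150:300,290:450],None,fx=4,fy=4,interpolation=cv2.INTER_CUBIC)
cv2.imwrite('pics/s6c.png',a)
E
```

```text
clock 9.9667 tcp [ 0.5417 -0.0406  0.1322] yaw_x -156.75 tilt 0.17
 F [-0.  -0.4  5.4] T [ 0.09  0.01 -0.24] w 0.016791697040721365 q [ 0.296 -0.103 -0.236  0.002 -1.436  0.109]
 shift_tool(units) [ 0.001  -0.0137 -0.0021]  turn(units) 0.5664068037085298  after turn: [ 0.0011 -0.0137 -0.002 ]
```

View pics/s6c.png

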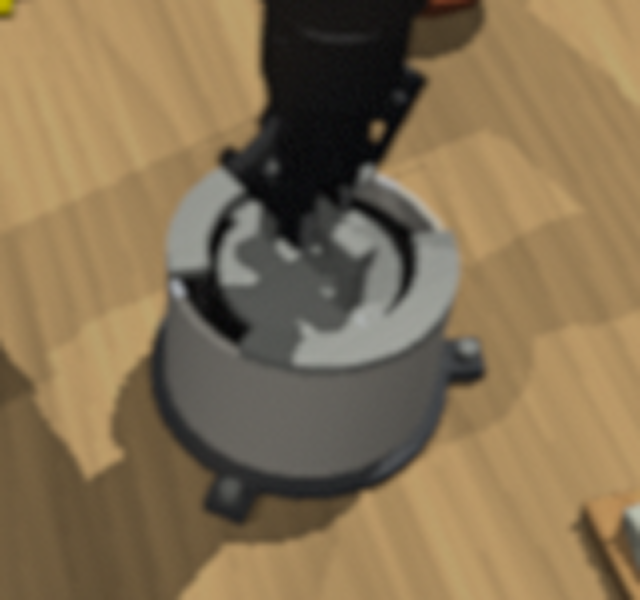

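The slots are empty (crop (215,305)) and the lid has turned about 86°. Ease up until the collar takes it, then open.

send_rows(moves=[[1,0,-0.004,0,0],[1,0,-0.004,0,0],[1,0,-0.004,0,0],[1,0,0,0,0],[1,0,0,0,0]])

```text
clock: 10.48
tcp_pos: [0.5415, -0.0405, 0.136]
eef_rot: [-0.143, 0.142, -0.692, 0.693]
contact_force: [3.8, -1.4, 4.1]
grip_width: 0.0167
```

send_rows(moves=[[0.6,0,0,0,0],[0.4,0,0,0,0],[0.2,0,0,0,0],[0,0,0,0,0],[0,0,0,0,0],[0,0,0,0,0],[0,0,0,0,0],[0,0,0,0,0],[0,0,0,0,0],[0,0,0,0,0]])

```text
clock: 11.32
tcp_pos: [0.5409, -0.0403, 0.1353]
eef_rot: [-0.143, 0.143, -0.693, 0.693]
contact_force: [-0.4, -0.3, -0.4]
grip_width: 0.085
```

Open, with zero force. Retreat straight up, then aside for a view.

send_rows(moves=[[0,0,-0.03,0,0],[0,0,-0.05,0,0],[0,0,-0.08,0,0],[0,0,-0.08,0,0],[0,0,-0.08,0,0],[0,0,-0.05,0,0],[0,0,0,0,0],[0,0,0,0,0]])

```text
clock: 11.98
tcp_pos: [0.5413, -0.0402, 0.2856]
eef_rot: [0.144, -0.141, 0.693, -0.693]
contact_force: [0.7, 0.2, -0.9]
grip_width: 0.0856
```

```bash
python3 - <<'E'
from h import *
plan((.45,.2,.27),20)
E
```

```text
clock 11.9833 tcp [ 0.5413 -0.0402  0.2856] yaw_x -156.74 tilt 0.2
 F [ 0.7  0.2 -0.9] T [-0.   -0.03  0.05] w 0.08557278882660582 q [ 0.296 -0.102  0.045  0.    -1.714  0.11 ]
 shift_tool(units) [-0.0273  0.0387 -0.6419]  turn(units) 0.5687123971716199  after turn: [ 0.0092  0.0387 -0.6424]
```

send_rows(moves=[[0,0,0,-0.05,0],[0,0,0,-0.08,0],[0,0,0,-0.08,0],[0,0,0,-0.08,0],[0,0,0,-0.08,0],[0,0,0,-0.08,0],[0,0,0,-0.08,0],[0,0,0,-0.06,0],[0,0,0,-0.03,0],[0,0,0,0,0],[0,0,0,0,0],[0,0,0,0,0]])

```text
clock: 12.98
tcp_pos: [0.4429, 0.1871, 0.2829]
eef_rot: [-0.142, 0.143, -0.692, 0.693]
contact_force: [-0.2, -1.2, -0.7]
grip_width: 0.0854
```

```bash
python3 - <<'E'
from h import *
for n in('side','top'): 
    i=grab(n,n+'9')
    v,u=np.mgrid[0:400,0:640]; d=i['depth']; c=np.stack([(u-i['cx'])/i['fx']*d,(v-i['cy'])/i['fy']*d,d],-1)
    P=(c-i['t'])@i['R']; m=(d>0)&(np.hypot(P[...,0]-.541,P[...,1]+.04)<.06)&(P[...,2]>.15)&(P[...,2]<.2)
    q=P[m]; print(n,len(q),q.mean(0),np.median(q[:,2]),cv2.minAreaRect(q[:,:2].astype(np.float32)))
a=cv2.resize(cv2.imread('pics/side9.png')[150:300,290:450],None,fx=3,fy=3,interpolation=cv2.INTER_CUBIC)
b=cv2.resize(cv2.imread('pics/top9.png')[125:275,305:465],None,fx=3,fy=3,interpolation=cv2.INTER_CUBIC)
cv2.imwrite('pics/fin.png',cv2.resize(np.hstack([a,b]),(800,375)))
s,R=tool(); print(s['clock'],s['contact_force'],s['tcp_pos'])
E
```

```text
side 340 [ 0.54095743 -0.04725981  0.16151634] 0.16343528054627152 ((0.5418341755867004, -0.04294450581073761), (0.019580673426389694, 0.0841248631477356), 22.563758850097656)
top 227 [ 0.53832811 -0.03991247  0.16374334] 0.16435390903908578 ((0.5395390391349792, -0.04043738916516304), (0.018693692982196808, 0.08371163159608841), 21.87281608581543)
13.0833 [-0.57840376 -0.15612019  0.05457276] [0.44315528 0.18679704 0.28307038]
```

View pics/fin.png

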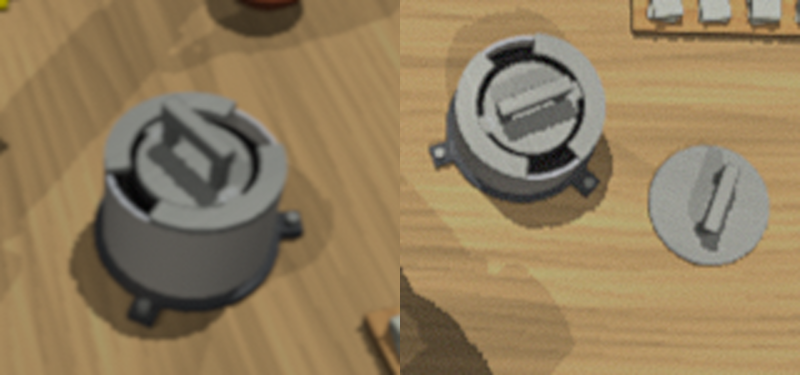

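The final picture shows the bar lying across the slots, the slots empty, the lugs hidden under the collar, and the plain lid where it was. Bar top is at about 0.164, so the centre is about 34 mm above the collar.

```bash
python3 -c "
from cell import ctrl
print(ctrl.close_job())"
```

```text
the job is handed in; nothing more can be done
None
```

The jar is closed and the job is handed in, at about 13 s on the robot's clock. I picked up the grey lugged lid by its handle, lowered it through the slots and pressed it down with about 5.6 N. Then I turned it about 86° clockwise, eased it up against the collar, let go and moved the arm away.

The last checks from both cameras all agreed with a locked lid:
- **Centring:** the lid's centre is within about 3 mm of the jar's axis.
- **Height:** the bar's centre is about 34 mm above the collar, as expected for a locked lid.
- **Turn:** the bar stands about 88° from the slots, and both slots are empty.
- **Level:** the lid looks level in the pictures; I did not measure its tilt.
- **Robot:** the gripper is open and well clear of everything, with contact force near zero.
- **Plain lid:** it looks untouched in the pictures; I did not measure its position again.

No check failed.

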